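Tare the counter scale with the bowl on it

ROBOT

A 6-joint arm with a two-finger parallel gripper is mounted at the origin on the work surface; the furniture and walls round the work are solid. World frame = base frame: x ahead of the robot, y to its left, z up, the work surface at z = 0. Lengths are in m, angles in rad, forces in N, time in s.
With the tool pointing down it reaches from about 0.35 to 0.975 m from the base axis. Payload 4.9 kg.
Tool frame: the origin (TCP) lies midway between the tips of the shut fingers; the grasp point (between the pads) lies ctrl.grip_depth behind it (ctrl.grip_depth is the distance from the TCP to the grasp point, in m); z points along the fingers, y is the line along which they close (so a half turn about z gives the same grasp; the last joint's range is limited). The gripper opens to 85 mm and grips with 20 to 120 N. Pads are 22 mm wide; open, the fingers measure 114 mm over their backs; the gripper's body (76 mm by 85 mm) begins 54 mm behind the grasp point. The pads swing forward as they close: fully open they stand 13 mm farther back than shut.
Start: joints at [-1.331, 0.053, 1.613, -0, 1.476, -0.119], TCP at [0.219, -0.585, 0.231] pointing down, gripper open.
Joint ranges: [-3.01, 3.01], [-1.01, 2.22], [0.06, 2.58], [-1.02, 4.17], [0.09, 2.62], [-3.14, 3.14]. Speed limits (rad/s): [2.57, 2.57, 3.14, 3.14, 3.14, 3.14].

INTERFACE

Orientations are given as a rotation vector (axis times angle).
In Python, from station import ctrl, get_image, camera_model gives the robot as it stands. The module is installed in compiled form; this text tells all that it offers.
- The arm moves only by the shell command python3 -m crank 'ROWS' [FORCE]. ROWS is JSON, a list of rows, each a list of 7 numbers: the shift along the tool's x, y, z in mm, then the turn, a rotation vector about the tool's x, y, z in rad, then the opening, from -1 (shut) to 1 (fully open). A call has exactly 10 rows; each row shifts and turns the commanded pose from where the row before left it, along the tool's axes as they then stand; what a row does not reach is not made up. A row lasts 1/12 s, in which the tool goes at most 41.7 mm and 7.16 degrees, less where a joint would pass 70% of its speed; a pose out of reach is approached as far as the arm can. A call with a gripper value outside its range is refused whole. The fingers move at their own pace and stop on an object; FORCE is the grip in N (left out, the last holds). Time passes only in rows, so rows that do not move let the fingers close, or fill a call up. It gives the time, the measured TCP pose, the force, the opening and the grip force at its end, in the units of the state.
- ctrl.get_obs(): the state, without advancing time (a new reading comes with each control period).
- get_image(name): name is "scene" or "top"; returns the picture (400x640x3 uint8, red, green, blue); there is no depth.
- camera_model(name): a dict with "vertical_fov" (degrees; the focal length in pixels is half the picture's height over the tangent of half this angle, whatever the lens; pixels are square), "cx", "cy" (the principal point, pixels), "R" (3x3) and "t" (3): a world point X has camera coordinates R X + t. Camera axes: x right, y down, z forward; pixel columns grow to the right and rows downward; lengths in m; the calibration is good to about 2 mm. A picture is of the moment at which its call begins. camera_model takes no time and is no camera call.
- ctrl.finish_job(): hands the job in; it is judged then, once.
The state is a dict: "t": time; "q": joint angles; "dq": joint speeds; "effort": joint torques, N m; "tool_pos": TCP position; "tool_rot": TCP orientation; "contact_force": force on the tool from outside, world axes, zero at the start; "wrist_torque": the same for the moment, N m; "opening": finger opening in m; "grip_force": force on a finger pad.
Only numpy, scipy, OpenCV 4.12 (cv2) and the standard library are available. Lean on these libraries where they do the work, as an engineer would, in place of code of your own. Each camera call takes 0.05 s, during which the arm holds its last target. There are 200 camera calls.

TASK

A customer wants loose kibble weighed into the empty pet bowl. Gently stand the bowl upright in the middle of the scale's round pan, and zero the scale with it there: turn the grip bar in the middle of the dial until the point of the dial's triangular zero mark is right at the tip of the pointer. Leave the card terminal and the tape roll where they are, and let go of everything.

Things in the scene. Friction and masses are not known exactly. Their poses are not given: they have to be found in the camera images.
- bowl_center (a point): Centre of the empty round pet bowl, on its axis, 30 mm above its underside. 0.18 to 0.37 kg, 164 mm across the foot, 61 mm high, open at the top, inner floor 18 mm up. The rim's middle line is 72.5 mm from the axis; the wall is 4 mm thick at the rim, 9 mm at 18 mm below it, thicker downward. Starts upright on the counter; z is its axis, yaw means nothing.
- scale: White mechanical counter scale, 180 x 340 mm, fixed to the counter; origin under its centre. x points to its back (away from the user), y to its left, z up. The round pan is on the left (+y), the dial on the right (-y), centres 173 mm apart. The dial leans 20 degrees towards the front. The top of the bar on the dial is 117 mm above the counter, the rim of the bowl on the pan 121 mm.
- pan_top (a point): Centre of the top face of the scale's round steel pan (183 mm across, flat, level), 64 mm above the counter when empty. Axes as for the scale. The pan is carried by a spring (785 N/m): it sinks 2 to 5 mm under the bowl.
- knob_grip (a point): Centre of the black grip bar, on the dial's turning axis. z points out of the dial along that axis (20 degrees from vertical), x along the bar to the zero mark, y across it. The bar is 40 mm long (x), 14 mm thick (y), and reaches 10 mm to each side of this point (z). The dial's clear cover (136 mm across) lies 12 mm below this point: keep fingertips above it.
- zero_mark (a point): On the white dial plate, near the inner point of the black triangular zero mark, 50 mm from the turning axis. Bar, cover, steel bezel, dial plate and zero mark turn as one; 0.05 N m of friction holds them where they are left.
- pointer_tip (a point): The tip of the black pointer, which comes out from beneath the grip bar under the clear cover, 50 mm from the same axis and at the same height as the zero mark point. The dial has 40 divisions of 50 g (9 degrees, 8 mm at this radius).
- dial (a joint): Turn of the dial with its bar, rad, clockwise positive as seen from above; at 0 the zero mark points to the scale's back. Starts between -0.35 and 0.2; range -3.1 to 3.1.
- pointer (a joint): Turn of the pointer, rad, clockwise positive, same zero and axis as joint dial: the scale reads zero when both are equal. About 0 with the pan empty; it turns clockwise by 3.14 rad a kilogram on the pan and settles within a second. It cannot be touched.
- pan (a joint): How far the pan has sunk, m; 0 when empty, stop at 0.024.
- terminal_c (a point): Centre of the card terminal, 155 x 70 x 26 mm, a bystander.
- tape_c (a point): Centre of the brown tape roll, 94 mm across, 48 mm high, a bystander.

How it is judged:
By the outcome, as a careful person would: the job done as asked, in the order asked, and still so for the second after the job is handed in, with the robot touching nothing.
It also fails if it takes over 58 s, if anything falls off the work surface, if the arm or the gripper's body presses on something with over 40 N, if the wrist force passes 120 N, or if a joint passes its speed limit or range.

## Working session

There is one attempt and no reset: what is moved stays moved. The work goes in short steps, Python scripts to look and compute and a shell command to move; the robot and the scene stay as the last step left them, time stands still between calls to the robot, and variables do not carry over. Pictures are saved under pics/ and viewed, at most 10 in all, crops included, and the job is handed in when it is done.

```bash
mkdir -p pics; python3 - <<'E'
from station import ctrl,get_image,camera_model
import cv2
for n in("scene","top"):
    cv2.imwrite(f"pics/{n}0.png",get_image(n)[:,:,::-1]); print(n,camera_model(n))
o=ctrl.get_obs();print(o,ctrl.grip_depth)
E
```

```text
scene {'vertical_fov': 44.39474317082075, 'cx': 309.9485336841576, 'cy': 196.96922120579742, 'R': array([[ 0.87326888, -0.48708852,  0.01209306],
       [-0.24219509, -0.45548424, -0.85666542],
       [ 0.42278009,  0.74517037, -0.51573066]]), 't': array([-0.35970414,  0.18789646,  1.39881428])}
top {'vertical_fov': 56.996275992367444, 'cx': 316.8015052892123, 'cy': 199.6254702910257, 'R': array([[ 0.01396565, -0.99987092, -0.00794339],
       [-0.99257241, -0.01290268, -0.12096915],
       [ 0.12085105,  0.00957381, -0.99262448]]), 't': array([0.00170301, 0.42102704, 1.27350622])}
{'t': 0.1, 'q': array([-1.33097084e+00,  5.33012506e-02,  1.61418528e+00,  2.35110860e-05,
        1.47601684e+00, -1.18985041e-01]), 'dq': array([ 0.00133357, -0.00069275, -0.00420967, -0.00052275,  0.00141977,
        0.0015044 ]), 'effort': array([ 1.39395524e-03, -3.94899166e+01, -3.71364033e+01, -1.26904933e-04,
        3.88251850e-03, -8.21597894e-06]), 'tool_pos': array([ 0.21935211, -0.58462413,  0.23016244]), 'tool_rot': array([-3.08929269e+00, -5.60255594e-01,  1.44449591e-04]), 'contact_force': array([-0.36234259,  0.23073061, -0.26060761]), 'wrist_torque': array([-0.06534227, -0.05252584,  0.03773453]), 'grip_force': 0.0, 'opening': 0.0856847703148042} 0.0187
```

View pics/scene0.png

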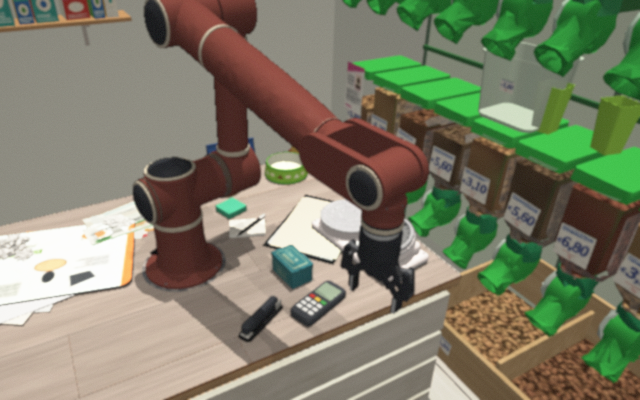

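View pics/top0.png

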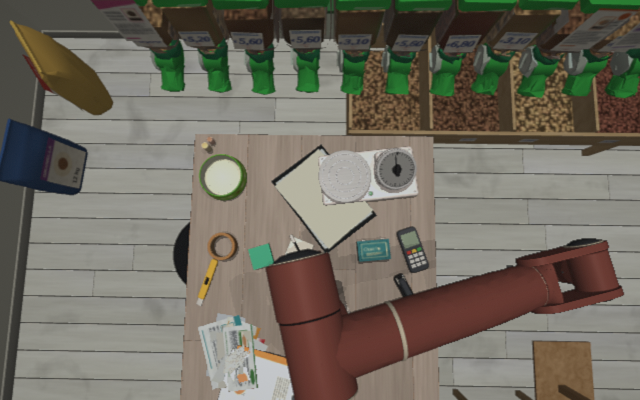

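The top view shows the bowl at (223,177), the pan at (344,177), the dial at (396,170), the tape at (222,246) and the terminal at (412,249). I'll enlarge it to measure.

```bash
cat > h.py <<'E'
import numpy as np,cv2
from station import ctrl,get_image,camera_model
from scipy.spatial.transform import Rotation as Rn
def cam(n):
    m=camera_model(n);return m,200/np.tan(np.radians(m['vertical_fov']/2))
def ray(n,u,v,z):
    m,f=cam(n);R=m['R'];C=-R.T@m['t'];d=R.T@np.array([(u-m['cx'])/f,(v-m['cy'])/f,1]);return C+d*(z-C[2])/d[2]
def proj(n,X):
    m,f=cam(n);p=m['R']@np.asarray(X)+m['t'];return np.array([m['cx']+f*p[0]/p[2],m['cy']+f*p[1]/p[2]])
def crop(n,u0,v0,w,h,s,name):
    im=get_image(n);c=im[v0:v0+h,u0:u0+w,::-1];cv2.imwrite(name,cv2.resize(c,None,fx=s,fy=s,interpolation=cv2.INTER_CUBIC));return im
E
python3 - <<'E'
from h import *
im=crop("top",190,135,240,90,3.3,"pics/c1.png")
print("bowl",ray("top",223,177,.061),"pan",ray("top",344,177,.064),"dial",ray("top",396,170,.1),"tape",ray("top",222,246,.048))
hsv=cv2.cvtColor(im,cv2.COLOR_RGB2HSV)
g=cv2.inRange(hsv,(30,80,40),(60,255,255));g[:140]=0;g[215:]=0;g[:,:190]=0;g[:,260:]=0
c=np.argwhere(g)[:,::-1].astype(np.float32)
print(len(c),c.min(0),c.max(0));print(cv2.fitEllipse(cv2.convexHull(c.astype(np.int32))))
E
```

```text
bowl [0.49134251 0.33291041 0.061     ] pan [ 0.49601986 -0.08558982  0.064     ] dial [ 0.51532015 -0.25723752  0.1       ] tape [0.25427812 0.32910354 0.048     ]
480 [199. 154.] [246. 200.]
((222.34869384765625, 176.66549682617188), (45.324092864990234, 48.44182205200195), 116.12657928466797)
```

View pics/c1.png

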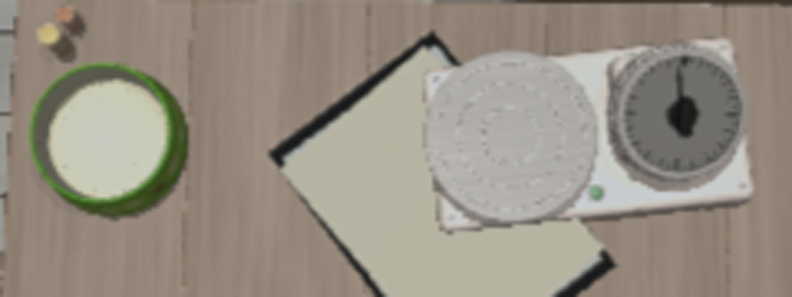

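The enlarged crop (scale 3.3, origin 190,135) shows the bowl rim centred at about (103,134), with its foot reaching x=188 and y=217. The pan is centred at (510.5,137) and the bar at (683,115). The pointer and bar point almost straight up in the picture.

```bash
python3 - <<'E'
from h import *
P=lambda a,b,z: ray("top",190+a/3.3-.35,135+b/3.3-.35,z).round(4)
print("rim L",P(32,134,.061),"R",P(175,134,.061),"T",P(103,63,.061)); print("foot R",P(188,140,.008),"B",P(118,217,.008))
print("pan L,R,T,B",P(424,137,.064),P(597,137,.064),P(510,50,.064),P(510,224,.064))
print("bar",P(683,115,.11)); 
for a in [(437,72),(733,40),(445,230),(750,196)]: print(P(*a,.04))
E
python3 -m crank '[[0,0,0,0,0,-0.121,1],[0,0,0,0,0,-0.121,1],[0,0,0,0,0,-0.121,1],[0,0,0,0,0,-0.121,1],[0,0,0,0,0,-0.121,1],[0,0,0,0,0,-0.121,1],[0,0,0,0,0,-0.121,1],[0,0,0,0,0,-0.121,1],[0,0,0,0,0,-0.121,1],[0,0,0,0,0,-0.122,1]]'
```

```text
rim L [0.4964 0.4153 0.061 ] R [0.4983 0.2649 0.061 ] T [0.5736 0.3441 0.061 ]
foot R [0.5017 0.2618 0.008 ] B [0.416  0.3347 0.008 ]
pan L,R,T,B [0.4978 0.0036 0.064 ] [ 0.5001 -0.177   0.064 ] [ 0.592  -0.0858  0.064 ] [ 0.4075 -0.0867  0.064 ]
bar [ 0.515  -0.2572  0.11  ]
[ 0.5732 -0.0093  0.04  ]
[ 0.6121 -0.3264  0.04  ]
[ 0.403  -0.0198  0.04  ]
[ 0.4433 -0.3415  0.04  ]
t: 0.98
tool_pos: [0.2194, -0.5849, 0.2308]
tool_rot: [-2.215, -2.226, -0.001]
contact_force: [-0.1, 0.2, -0.2]
opening: 0.0855
grip_force: 0.0
```

Bowl ≈ (0.498, 0.341), pan ≈ (0.500, -0.087), scale yaw ≈ +7°. I'll grasp the bowl by its rim on the robot side.

```bash
python3 -m crank '[[30,26,0,0,0,0,1],[30,26,0,0,0,0,1],[30,26,0,0,0,0,1],[30,26,0,0,0,0,1],[30,26,0,0,0,0,1],[30,26,0,0,0,0,1],[30,26,0,0,0,0,1],[30,24,0,0,0,0,1],[40,0,0,0,0,0,1],[40,0,0,0,0,0,1]]' && python3 -m crank '[[40,0,0,0,0,0,1],[40,0,0,0,0,0,1],[40,0,0,0,0,0,1],[40,0,0,0,0,0,1],[40,0,0,0,0,0,1],[40,0,0,0,0,0,1],[40,0,0,0,0,0,1],[40,0,0,0,0,0,1],[40,0,0,0,0,0,1],[40,0,0,0,0,0,1]]' && python3 -m crank '[[40,0,0,0,0,0,1],[40,0,0,0,0,0,1],[40,0,0,0,0,0,1],[40,0,0,0,0,0,1],[26,0,0,0,0,0,1],[0,0,30,0,0,0,1],[0,0,30,0,0,0,1],[0,0,30,0,0,0,1],[0,0,10,0,0,0,1],[0,0,0,0,0,0,1]]'; python3 - <<'E'
from h import *
crop("top",160,110,160,120,5,"pics/c2.png")
print(ctrl.get_obs()['tool_pos'],ctrl.get_obs()['tool_rot'])
E
```

```text
t: 1.82
tool_pos: [0.4263, -0.2636, 0.2307]
tool_rot: [-2.221, -2.22, -0.0]
contact_force: [0.5, -0.0, 0.8]
opening: 0.0859
grip_force: 0.0
t: 2.65
tool_pos: [0.4255, 0.1366, 0.2312]
tool_rot: [2.222, 2.22, 0.001]
contact_force: [1.1, -0.3, 0.6]
opening: 0.0855
grip_force: 0.0
t: 3.48
tool_pos: [0.4239, 0.3193, 0.1274]
tool_rot: [-2.221, -2.219, 0.012]
contact_force: [-0.3, 0.2, -0.0]
opening: 0.0856
grip_force: 0.0
[0.42554312 0.3200582  0.13011198] [-2.22210401 -2.2195761   0.00472824]
```

View pics/c2.png

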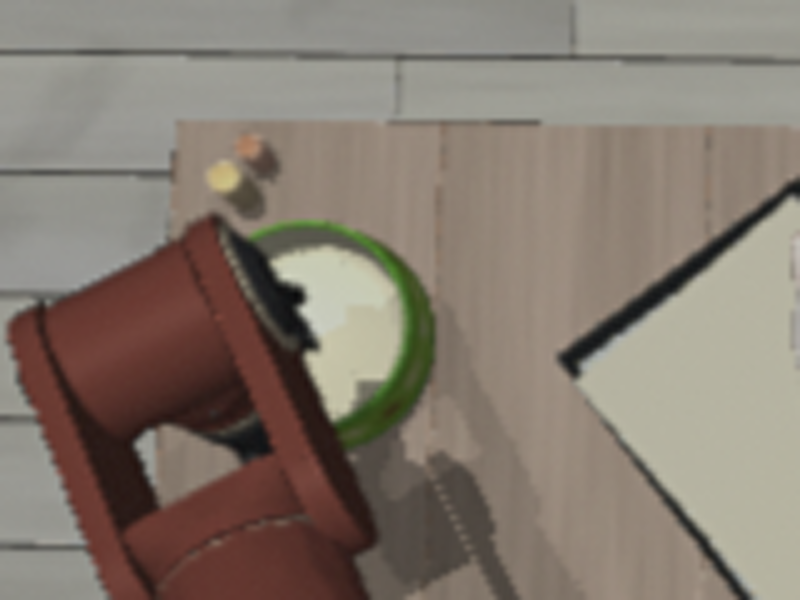

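The picture shows the gripper over the near-left part of the rim. My row sums leave it 20 mm short in y, so I'll correct that, descend and close.

```bash
python3 -m crank '[[10,0,10,0,0,0,1],[11,0,15,0,0,0,1],[0,0,20,0,0,0,1],[0,0,20,0,0,0,1],[0,0,15,0,0,0,1],[0,0,10,0,0,0,1],[0,0,4,0,0,0,1],[0,0,0,0,0,0,1],[0,0,0,0,0,0,0],[0,0,0,0,0,0,-0.5]]' 30 && python3 -m crank '[[0,0,0,0,0,0,-1],[0,0,0,0,0,0,-1],[0,0,0,0,0,0,-1],[0,0,0,0,0,0,-1],[0,0,0,0,0,0,-1],[0,0,0,0,0,0,-1],[0,0,0,0,0,0,-1],[0,0,0,0,0,0,-1],[0,0,0,0,0,0,-1],[0,0,0,0,0,0,-1]]' 45
```

```text
t: 4.37
tool_pos: [0.4276, 0.3423, 0.0391]
tool_rot: [2.222, 2.22, 0.004]
contact_force: [-0.4, -0.3, 0.3]
opening: 0.0637
grip_force: 0.0
t: 5.2
tool_pos: [0.4266, 0.3418, 0.0378]
tool_rot: [2.222, 2.22, 0.001]
contact_force: [-0.3, -0.3, 5.6]
opening: 0.0092
grip_force: 44.5
```

```bash
python3 -m crank '[[0,0,-3,0,0,0,-1],[0,0,-6,0,0,0,-1],[0,0,-10,0,0,0,-1],[0,0,-15,0,0,0,-1],[0,0,-20,0,0,0,-1],[0,0,-20,0,0,0,-1],[0,0,-15,0,0,0,-1],[0,0,-6,0,0,0,-1],[0,0,0,0,0,0,-1],[0,0,0,0,0,0,-1]]'; python3 - <<'E'
from h import *
o=ctrl.get_obs();print(o['contact_force'],o['wrist_torque'])
a=get_image("scene")[130:230,230:350,::-1];b=get_image("top")[130:230,180:300,::-1]
cv2.imwrite("pics/c3.png",cv2.resize(np.hstack([a,b]),None,fx=3.3,fy=3.3,interpolation=cv2.INTER_CUBIC))
E
```

```text
t: 6.03
tool_pos: [0.426, 0.3414, 0.1319]
tool_rot: [-2.223, -2.22, 0.001]
contact_force: [-0.5, -0.4, -2.6]
opening: 0.0094
grip_force: 43.8
[-0.5494632  -0.37880615 -2.58866153] [0.04318594 0.22159185 0.0099983 ]
```

View pics/c3.png

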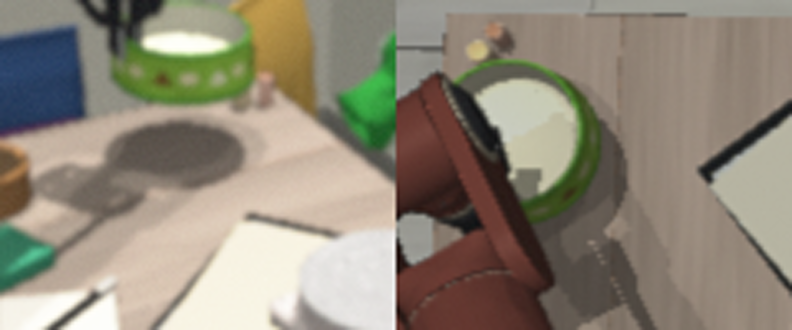

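The bowl is held near level, with a mass of about 0.26 kg. I'll carry it over the pan.

```bash
python3 -m crank '[[-5,0,-10,0,0,0,-1],[-12,0,-15,0,0,0,-1],[-20,0,-15,0,0,0,-1],[-30,0,-10,0,0,0,-1],[-35,0,-3,0,0,0,-1],[-35,0,0,0,0,0,-1],[-35,0,0,0,0,0,-1],[-35,0,0,0,0,0,-1],[-35,0,0,0,0,0,-1],[-35,0,0,0,0,0,-1]]' && python3 -m crank '[[-35,0,0,0,0,0,-1],[-35,0,0,0,0,0,-1],[-30,0,0,0,0,0,-1],[-25,0,0,0,0,0,-1],[-16,1,0,0,0,0,-1],[-7,0,0,0,0,0,-1],[-3,0,0,0,0,0,-1],[0,0,0,0,0,0,-1],[0,0,0,0,0,0,-1],[0,0,0,0,0,0,-1]]'; python3 - <<'E'
from h import *
o=ctrl.get_obs();print(o['tool_pos'],o['tool_rot'],o['contact_force'])
a=get_image("scene")[160:280,290:440,::-1];b=get_image("top")[120:240,290:430,::-1]
cv2.imwrite("pics/c4.png",cv2.resize(np.hstack([a,b]),None,fx=2.75,fy=2.75,interpolation=cv2.INTER_CUBIC))
E
```

```text
t: 6.97
tool_pos: [0.4253, 0.0628, 0.1852]
tool_rot: [-2.222, -2.221, 0.001]
contact_force: [0.2, -0.4, -2.4]
opening: 0.0093
grip_force: 43.9
t: 7.8
tool_pos: [0.4269, -0.0854, 0.1852]
tool_rot: [-2.22, -2.222, -0.0]
contact_force: [-0.1, 1.1, -2.1]
opening: 0.0094
grip_force: 44.0
[ 0.42688225 -0.08543905  0.18517601] [-2.22048406e+00 -2.22167179e+00 -7.47942204e-05] [-0.09072663  1.06329577 -2.08851932]
```

View pics/c4.png

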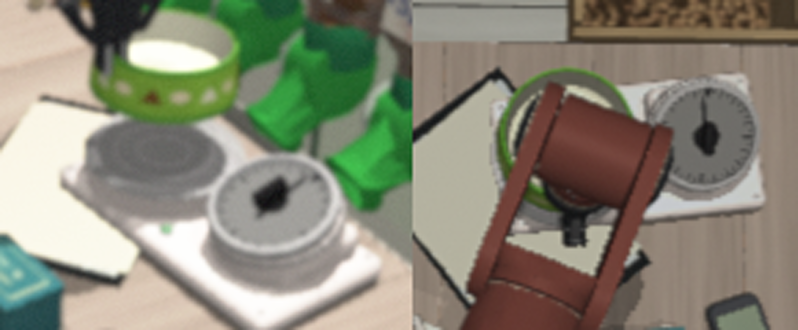

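The bowl hangs over the pan; in the top half the rim spans x 497–637 with its top edge at y=68. The pointer and bar are visible in both views.

```bash
python3 - <<'E'
from h import *
z=.208
P=lambda a,b:ray("top",290+(a-412.5)/2.75-.35,120+b/2.75-.35,z).round(4)
print(P(497,140),P(637,140),P(568,68))
# predicted rim from commanded centre
for c in [(.4994,-.0854)]:
    print([proj("top",(c[0]+dx,c[1]+dy,z)).round(1) for dx,dy in((0,.0745),(0,-.0745),(.0745,0))], 290+(497-412.5)/2.75-.35,290+(637-412.5)/2.75-.35,120+68/2.75-.35)
E
```

```text
[ 0.4884 -0.0041  0.208 ] [ 0.4903 -0.1595  0.208 ] [ 0.5714 -0.0826  0.208 ]
[array([322.7, 167. ]), array([371.4, 167.6]), array([347.1, 143.6])] 320.3772727272727 371.2863636363636 144.37727272727273
```

```bash
python3 -m crank '[[-3,2,5,0,0,0,-1],[0,0,10,0,0,0,-1],[0,0,15,0,0,0,-1],[0,0,16,0,0,0,-1],[0,0,14,0,0,0,-1],[0,0,9,0,0,0,-1],[0,0,5,0,0,0,-1],[0,0,3,0,0,0,-1],[0,0,1,0,0,0,-1],[0,0,0,0,0,0,-1]]' && python3 -m crank '[[0,0,1,0,0,0,-1],[0,0,1,0,0,0,-1],[0,0,1,0,0,0,-1],[0,0,1,0,0,0,-1],[0,0,1,0,0,0,-1],[0,0,1,0,0,0,-1],[0,0,1,0,0,0,-1],[0,0,0.5,0,0,0,-1],[0,0,0,0,0,0,-1],[0,0,0,0,0,0,-1]]' 20
```

```text
t: 8.73
tool_pos: [0.4293, -0.0895, 0.1077]
tool_rot: [2.222, 2.22, 0.0]
contact_force: [0.2, 0.5, -1.7]
opening: 0.0089
grip_force: 44.0
t: 9.57
tool_pos: [0.429, -0.0894, 0.0999]
tool_rot: [2.222, 2.22, -0.0]
contact_force: [-0.5, -0.6, -0.3]
opening: 0.0091
grip_force: 44.2
```

```bash
python3 -m crank '[[0,0,0.5,0,0,0,-0.85],[0,0,0,0,0,0,-0.78],[0,0,0,0,0,0,-0.74],[0,0,0,0,0,0,-0.7],[0,0,0,0,0,0,-0.65],[0,0,0,0,0,0,-0.6],[0,0,0,0,0,0,-0.5],[0,0,0,0,0,0,-0.4],[0,0,0,0,0,0,-0.3],[0,0,0,0,0,0,-0.3]]' && python3 -m crank '[[0,0,-5,0,0,0,-0.3],[0,0,-10,0,0,0,-0.3],[0,0,-15,0,0,0,-0.3],[0,0,-20,0,0,0,-0.3],[0,0,-25,0,0,0,-0.3],[0,-10,-20,0,0,0,0],[0,-20,-5,0,0,0,0],[0,-20,0,0,0,0,0],[0,-15,0,0,0,0,0],[0,0,0,0,0,0,0]]'; python3 - <<'E'
from h import *
o=ctrl.get_obs();print(o['tool_pos'],o['tool_rot'],o['contact_force'])
a=get_image("scene")[180:290,310:440,::-1];b=get_image("top")[130:240,310:440,::-1]
cv2.imwrite("pics/c5.png",cv2.resize(np.hstack([a,b]),None,fx=3,fy=3,interpolation=cv2.INTER_CUBIC))
E
```

```text
t: 10.4
tool_pos: [0.429, -0.0894, 0.0993]
tool_rot: [2.223, 2.22, 0.0]
contact_force: [0.5, -0.2, -0.3]
opening: 0.0302
grip_force: 0.0
t: 11.23
tool_pos: [0.3629, -0.0894, 0.2005]
tool_rot: [2.222, 2.218, 0.001]
contact_force: [-0.4, -0.6, 0.4]
opening: 0.043
grip_force: 0.0
[ 0.3629135  -0.08941024  0.20051237] [2.22198641e+00 2.21776019e+00 8.14453335e-04] [-0.44683529 -0.56922479  0.37299745]
```

View pics/c5.png

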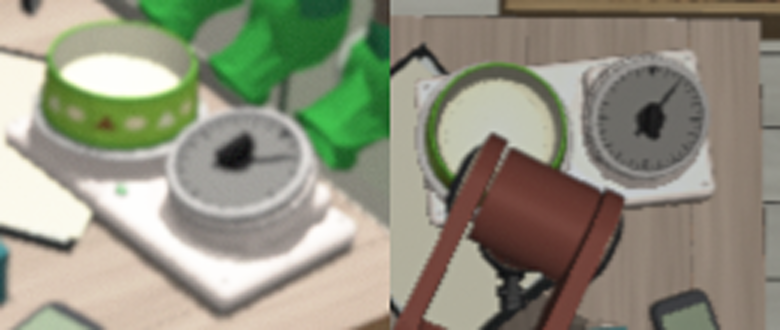

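The bowl stands centred on the pan. In the top half the pointer tip is near (677,82) and the zero mark near (653,70), with the bar at about (652,119). I'll fit the angles with a projected dial model.

```bash
cat > dial.py <<'E'
from h import *
from scipy.optimize import least_squares
from scipy.ndimage import map_coordinates
yaw=np.radians(7.05)
S=np.array([[np.cos(yaw),-np.sin(yaw),0],[np.sin(yaw),np.cos(yaw),0],[0,0,1]])
D=S@Rn.from_euler('y',-20,degrees=True).as_matrix()   # columns: back-up, left, normal
def pt(K,th,r,h): return K+D@np.array([r*np.cos(th),-r*np.sin(th),h])
def gray(n): return cv2.cvtColor(get_image(n),cv2.COLOR_RGB2GRAY).astype(float)
def samp(g,n,X): u,v=proj(n,X);return map_coordinates(g,[[v],[u]],order=1,mode='nearest')[0]
E
python3 - <<'E'
from dial import *
G={n:gray(n) for n in("scene","top")}
np.savez("g1.npz",**G)
B={"scene":(370,212,408,248),"top":(380,150,412,186)}
c={}
for n,(u0,v0,u1,v1) in B.items():
    m=(G[n][v0:v1,u0:u1]<55).astype(np.uint8);m=cv2.morphologyEx(m,cv2.MORPH_OPEN,np.ones((3,3),np.uint8))
    k,l,s,ce=cv2.connectedComponentsWithStats(m);i=1+s[1:,4].argmax();c[n]=ce[i]+(u0,v0);print(n,c[n],s[i])
K=least_squares(lambda X:np.r_[proj("scene",X)-c["scene"],proj("top",X)-c["top"]],[.516,-.257,.1])
print(K.x,K.fun); 
# bowl rim on pan
P=lambda a,b,z=.1215:ray("top",310+(a-390)/3-.35,130+b/3-.35,z).round(4)
print("rim",P(427,130),P(569,130),P(497,63))
v=[]
for h in(-.014,-.02):
  for n in G:
    s=[(np.mean([samp(G[n],n,pt(K.x,np.radians(a),r,h)) for r in np.arange(.03,.049,.003)]),np.mean([samp(G[n],n,pt(K.x,np.radians(a),r,h)) for r in np.arange(.051,.062,.002)])) for a in range(-40,90,3)]
    print(h,n);print(np.array(s).round().astype(int).T.tolist())
E
```

```text
scene [388.35526316 231.05263158] [13 14 11 10 76]
top [396.54794521 169.87671233] [13 15  8 11 73]
[ 0.51652863 -0.25952624  0.0997484 ] [-0.19516505  0.04482798  0.11661802 -0.20780429]
rim [ 0.4979 -0.0094  0.1215] [ 0.4998 -0.165   0.1215] [ 0.5741 -0.0858  0.1215]
-0.014 scene
[[104, 100, 99, 102, 109, 119, 130, 139, 145, 150, 153, 156, 158, 159, 159, 158, 157, 156, 158, 159, 160, 158, 155, 149, 140, 129, 121, 119, 125, 137, 148, 154, 158, 159, 160, 160, 161, 161, 161, 160, 160, 161, 161, 160], [148, 148, 149, 146, 143, 145, 149, 149, 146, 143, 141, 144, 146, 142, 131, 118, 114, 122, 135, 146, 149, 149, 151, 157, 161, 162, 163, 161, 163, 168, 173, 178, 180, 179, 177, 179, 184, 188, 190, 190, 189, 190, 192, 193]]
-0.014 top
[[108, 108, 108, 108, 108, 107, 107, 108, 108, 107, 107, 107, 108, 108, 107, 107, 105, 105, 107, 108, 108, 107, 107, 108, 107, 104, 95, 80, 69, 75, 89, 100, 105, 107, 107, 107, 107, 107, 107, 107, 106, 107, 107, 107], [117, 117, 119, 115, 110, 116, 118, 114, 115, 114, 107, 112, 113, 112, 106, 88, 74, 86, 99, 105, 109, 105, 100, 106, 106, 104, 105, 100, 94, 101
[... 252 characters left out ...]
1, 161, 160, 160, 161, 163, 163, 162, 160], [152, 152, 152, 148, 150, 154, 154, 151, 146, 145, 149, 150, 142, 126, 114, 116, 129, 141, 146, 145, 146, 151, 157, 159, 161, 161, 164, 170, 177, 183, 187, 188, 185, 188, 191, 194, 196, 196, 195, 192, 191, 191, 192, 191]]
-0.02 top
[[107, 108, 108, 107, 108, 107, 107, 108, 108, 107, 106, 106, 107, 108, 108, 107, 105, 104, 106, 107, 108, 107, 107, 107, 108, 108, 104, 93, 77, 68, 76, 90, 100, 105, 107, 107, 107, 107, 107, 107, 107, 107, 107, 107], [123, 121, 124, 121, 114, 118, 123, 118, 118, 119, 114, 113, 117, 115, 114, 98, 83, 81, 95, 103, 108, 109, 101, 102, 107, 105, 104, 104, 95, 95, 101, 99, 99, 100, 94, 97, 103, 99, 98, 99, 90, 98, 103, 101]]
```

Bowl centre is at (0.500, -0.087), matching the pan. The pointer is about 44° and the zero mark about 8°, so the dial needs about 36° clockwise. Next I'll work out the approach.

```bash
cat > appr.py <<'E'
from dial import *
import sys
K=np.array([.5165,-.2595,.0998])
def target(th):
    xb=D@np.array([np.cos(th),-np.sin(th),0]);n=D[:,2];yb=np.cross(n,xb);return np.c_[xb,-yb,-n]
if __name__=="__main__":
    o=ctrl.get_obs();T=target(np.radians(float(sys.argv[1])));Rc=Rn.from_rotvec(o['tool_rot']).as_matrix()
    print("rot",Rn.from_matrix(Rc.T@T).as_rotvec().round(4))
    for h in(.08,-.005): print("shift(target axes) to h",h,(T.T@(K+D[:,2]*h-o['tool_pos'])*1e3).round(1))
E
python3 appr.py 8
```

```text
rot [-0.2351  0.3076  1.569 ]
shift(target axes) to h 0.08 [113.1 173.4  58.5]
shift(target axes) to h -0.005 [113.1 173.4 143.5]
```

```bash
python3 -m crank '[[0,0,0,-0.0168,0.022,0.112,0],[0,0,0,-0.0168,0.022,0.112,0],[0,0,0,-0.0168,0.022,0.112,0],[0,0,0,-0.0168,0.022,0.112,0],[0,0,0,-0.0168,0.022,0.112,0],[0,0,0,-0.0168,0.022,0.112,0],[0,0,0,-0.0168,0.022,0.112,0],[0,0,0,-0.0168,0.022,0.112,0],[0,0,0,-0.0168,0.022,0.112,0],[0,0,0,-0.0168,0.022,0.112,0]]' && python3 -m crank '[[0,0,0,-0.0168,0.022,0.112,0],[0,0,0,-0.0168,0.022,0.112,0],[0,0,0,-0.0168,0.022,0.112,0],[0,0,0,-0.0168,0.022,0.112,0],[10,30,0,0,0,0,0],[15,35,0,0,0,0,0],[20,35,5,0,0,0,0],[20,35,10,0,0,0,0],[20,26,15,0,0,0,0],[10,5,5,0,0,0,0]]' && python3 appr.py 8
```

```text
t: 12.27
tool_pos: [0.3644, -0.0895, 0.1994]
tool_rot: [-3.006, -0.668, -0.404]
contact_force: [0.0, -0.1, 1.3]
opening: 0.0428
grip_force: 0.0
t: 13.1
tool_pos: [0.4656, -0.2593, 0.1882]
tool_rot: [-3.049, 0.029, -0.528]
contact_force: [-0.6, 1.3, -0.9]
opening: 0.0428
grip_force: 0.0
rot [-0.0014  0.0034 -0.0028]
shift(target axes) to h 0.08 [18.   3.9 20.3]
shift(target axes) to h -0.005 [ 18.    3.9 105.3]
```

```bash
python3 -m crank '[[9,2,10,0,0,0,0],[9,2,15,0,0,0,0],[0,0,20,0,0,0,0],[0,0,20,0,0,0,0],[0,0,15,0,0,0,0],[0,0,10,0,0,0,0],[0,0,8,0,0,0,0],[0,0,5,0,0,0,0],[0,0,0,0,0,0,0],[0,0,0,0,0,0,0]]' 20 && python3 appr.py 8
```

```text
t: 13.93
tool_pos: [0.5161, -0.2561, 0.1001]
tool_rot: [-3.05, 0.024, -0.533]
contact_force: [-0.3, 0.8, 0.6]
opening: 0.0425
grip_force: 0.0
rot [-0.0002  0.0002  0.0009]
shift(target axes) to h 0.08 [  0.4   3.4 -79.7]
shift(target axes) to h -0.005 [0.4 3.4 5.3]
```

```bash
python3 -m crank '[[0,3,2,0,0,0,0],[0,0,2,0,0,0,0],[0,0,1,0,0,0,-0.2],[0,0,0,0,0,0,-0.4],[0,0,0,0,0,0,-0.6],[0,0,0,0,0,0,-1],[0,0,0,0,0,0,-1],[0,0,0,0,0,0,-1],[0,0,0,0,0,0,-1],[0,0,0,0,0,0,-1]]' 25 && python3 appr.py 8; python3 -c "
from station import ctrl;o=ctrl.get_obs();print(o['wrist_torque'],o['contact_force'])"
```

```text
t: 14.77
tool_pos: [0.5176, -0.2591, 0.0961]
tool_rot: [-3.05, 0.023, -0.533]
contact_force: [-4.0, 0.2, 6.3]
opening: 0.0296
grip_force: 23.9
rot [ 0.0003 -0.0001  0.0013]
shift(target axes) to h 0.08 [  0.2   0.2 -83.9]
shift(target axes) to h -0.005 [0.2 0.2 1.1]
[0.08698014 0.4213226  0.07877156] [-3.99326532  0.16272303  6.29023661]
```

```bash
python3 - <<'E'
from h import *
a=get_image("scene")[180:270,340:440,::-1];b=get_image("top")[125:215,350:450,::-1]
cv2.imwrite("pics/c6.png",cv2.resize(np.hstack([a,b]),None,fx=4,fy=4,interpolation=cv2.INTER_CUBIC))
E
```

```text
(no output)
```

View pics/c6.png

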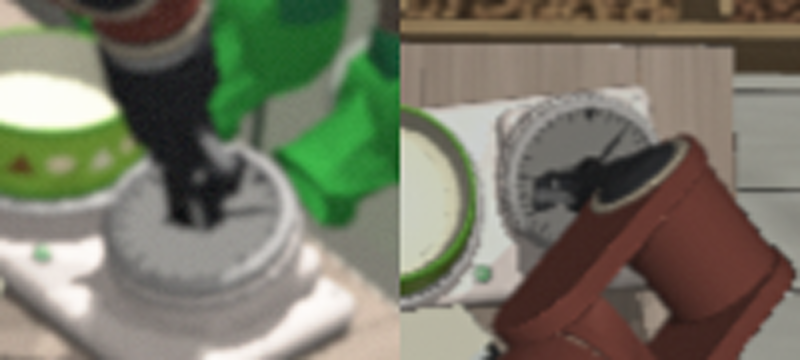

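The fingers stopped at 29.6 mm with about 7 N along the dial axis, and the zero mark in the top view (590,113) hasn't moved. The tips may be pressing on the cover, so I'll back off 4 mm and see whether they close.

```bash
python3 -m crank '[[0,0,0,0,0,0,-0.2],[0,0,0,0,0,0,-0.2],[0,0,-2,0,0,0,-0.2],[0,0,-2,0,0,0,-0.2],[0,0,0,0,0,0,-0.6],[0,0,0,0,0,0,-1],[0,0,0,0,0,0,-1],[0,0,0,0,0,0,-1],[0,0,0,0,0,0,-1],[0,0,0,0,0,0,-1]]' 20 && python3 appr.py 8; python3 -c "
from station import ctrl;o=ctrl.get_obs();print(o['wrist_torque'],o['contact_force'])"
```

```text
t: 15.7
tool_pos: [0.5164, -0.2592, 0.0994]
tool_rot: [-3.05, 0.024, -0.533]
contact_force: [-3.4, -1.1, 6.1]
opening: 0.0132
grip_force: 24.5
rot [ 0.0001 -0.0001  0.0009]
shift(target axes) to h 0.08 [  0.3   0.3 -80.4]
shift(target axes) to h -0.005 [0.3 0.3 4.6]
[-0.01440275  0.3310263  -0.03131345] [-3.44503352 -1.11958754  6.12101869]
```

It closes on the bar (13 mm) but still bears 7 N on the cover. I'll back off 4 mm more.

```bash
python3 -m crank '[[0,0,0,0,0,0,-0.4],[0,0,0,0,0,0,-0.4],[0,0,-2,0,0,0,-0.4],[0,0,-2,0,0,0,-0.4],[0,0,0,0,0,0,-0.6],[0,0,0,0,0,0,-1],[0,0,0,0,0,0,-1],[0,0,0,0,0,0,-1],[0,0,0,0,0,0,-1],[0,0,0,0,0,0,-1]]' 25 && python3 appr.py 8; python3 -c "
from station import ctrl;o=ctrl.get_obs();print(o['wrist_torque'],o['contact_force'])"
```

```text
t: 16.53
tool_pos: [0.5145, -0.2593, 0.1023]
tool_rot: [-3.05, 0.024, -0.532]
contact_force: [-2.0, -2.8, 0.9]
opening: 0.0133
grip_force: 29.9
rot [0.     0.0011 0.0008]
shift(target axes) to h 0.08 [  1.    0.3 -77. ]
shift(target axes) to h -0.005 [1.  0.3 8. ]
[-0.4366719   0.44322632 -0.03666976] [-1.96617753 -2.8321061   0.93326291]
```

Now it's on the bar, clear of the cover. I'll turn about 33.5° clockwise, leaving a little for refinement.

```bash
python3 -m crank '[[0,-0.1,0,0,0,0.04,-1],[0,-0.1,0,0,0,0.06,-1],[0,-0.2,0,0,0,0.08,-1],[0,-0.2,0,0,0,0.09,-1],[0,-0.2,0,0,0,0.09,-1],[0,-0.2,0,0,0,0.09,-1],[0,-0.1,0,0,0,0.075,-1],[0,-0.1,0,0,0,0.06,-1],[0,0,0,0,0,0,-1],[0,0,0,0,0,0,-1]]' 30; python3 appr.py 41.5; python3 -c "
from station import ctrl;o=ctrl.get_obs();print(o['wrist_torque'],o['contact_force'])"
```

```text
t: 17.37
tool_pos: [0.5147, -0.2587, 0.1024]
tool_rot: [-2.83, 0.877, -0.475]
contact_force: [-2.7, -5.0, 0.3]
opening: 0.0134
grip_force: 29.8
rot [0.0017 0.0001 0.0002]
shift(target axes) to h 0.08 [  1.2   0.3 -77. ]
shift(target axes) to h -0.005 [1.2 0.3 8. ]
[-0.69595141  0.52788739 -0.24986202] [-2.65605911 -4.97531938  0.33469579]
```

```bash
python3 -m crank '[[0,0,0,0,0,0,-0.6],[0,0,0,0,0,0,-0.3],[0,0,0,0,0,0,-0.2],[0,0,-10,0,0,0,-0.2],[0,0,-20,0,0,0,-0.2],[0,0,-30,0,0,0,-0.2],[-15,0,-20,0,0,0,-0.2],[-30,0,-5,0,0,0,-0.2],[-40,0,0,0,0,0,-0.2],[-40,0,0,0,0,0,-0.2]]'; python3 -m crank '[[-15,0,0,0,0,0,-0.2],[0,0,0,0,0,0,-0.2],[0,0,0,0,0,0,-0.2],[0,0,0,0,0,0,-0.2],[0,0,0,0,0,0,-0.2],[0,0,0,0,0,0,-0.2],[0,0,0,0,0,0,-0.2],[0,0,0,0,0,0,-0.2],[0,0,0,0,0,0,-0.2],[0,0,0,0,0,0,-0.2]]';python3 - <<'E'
from dial import *
I={n:get_image(n) for n in("scene","top")}
G={n:cv2.cvtColor(i,cv2.COLOR_RGB2GRAY).astype(float) for n,i in I.items()}
np.savez("g2.npz",**G)
a=I["scene"][205:265,360:425,::-1];b=I["top"][140:200,365:430,::-1]
cv2.imwrite("pics/c7.png",cv2.resize(np.hstack([a,b]),None,fx=6,fy=6,interpolation=cv2.INTER_CUBIC))
for K in([.5165,-.2595,.0998],[.5165,-.2595,.1076]):
 for n in G:
  for h in(-.014,):
   for r0,r1 in((.028,.045),(.052,.062)):
    A=np.arange(20,62,1.5);s=np.array([np.mean([samp(G[n],n,pt(np.array(K),np.radians(a),r,h)) for r in np.arange(r0,r1,.002)]) for a in A])
    w=np.clip(np.median(s)-10-s,0,None);j=A[s.argmin()];k=abs(A-j)<9;print(K[2],n,r0,j,(w*A*k).sum()/(w*k).sum(),s.min().round())
E
```

```text
t: 18.2
tool_pos: [0.3882, -0.1898, 0.1519]
tool_rot: [-2.829, 0.875, -0.478]
contact_force: [-0.8, 0.1, 1.3]
opening: 0.0338
grip_force: 0.0
t: 19.03
tool_pos: [0.377, -0.1816, 0.1466]
tool_rot: [-2.828, 0.876, -0.474]
contact_force: [0.4, -0.5, 0.7]
opening: 0.034
grip_force: 0.0
0.0998 scene 0.028 39.5 39.993584573071495 115.0
0.0998 scene 0.052 42.5 41.46244387388676 145.0
0.0998 top 0.028 44.0 44.77013195233581 66.0
0.0998 top 0.052 42.5 42.38889645911504 73.0
0.1076 scene 0.028 51.5 53.01769852249334 116.0
0.1076 scene 0.052 51.5 51.175311114172054 152.0
0.1076 top 0.028 44.0 44.24902095430215 68.0
0.1076 top 0.052 42.5 42.40815195269853 88.0
```

View pics/c7.png

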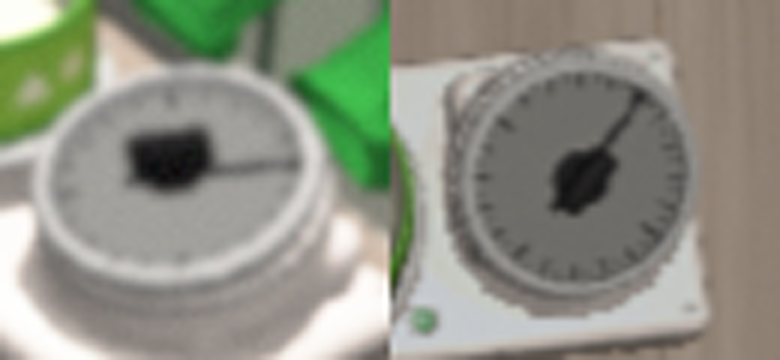

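The zero mark is now close to the pointer, with its tip at (640,95) in the top half. I'll measure the mark's offset from the extended pointer line, which doesn't depend on the centre estimate.

```bash
cat > res.py <<'E'
from dial import *
import sys
def run(G):
  K=np.array([.5165,-.2595,.0998])
  for n,a0 in(("top",44.),("scene",40.5)):
    a=np.radians(a0);L=np.arange(-.012,.0121,.0005);rs=np.arange(.024,.064,.002);o=[]
    for r in rs:
        s=np.array([samp(G[n],n,K+D@(r*np.array([np.cos(a),-np.sin(a),0])+l*np.array([-np.sin(a),-np.cos(a),0])+[0,0,-.014])) for l in L])
        j=s.argmin();k=abs(L-L[j])<.005;w=np.clip(np.median(s)-5-s,0,None)*k;o.append(((w*L).sum()/max(w.sum(),1e-9),w.sum()))
    o=np.array(o);i=rs<.047;p=np.polyfit(rs[i],o[i,0],1)
    print(n,"line",p.round(4));print(np.c_[rs*1e3,o[:,0]*1e3,(o[:,0]-np.polyval(p,rs))*1e3,o[:,1]].round(1).tolist())
if __name__=="__main__": run(np.load(sys.argv[1]))
E
python3 res.py g2.npz
```

```text
top line [-0.0338  0.0017]
[[24.0, 1.4, 0.5, 324.8], [26.0, 0.9, 0.1, 374.5], [28.0, 0.6, -0.2, 424.0], [30.0, 0.5, -0.2, 446.7], [32.0, 0.5, -0.2, 414.2], [34.0, 0.0, -0.5, 407.9], [36.0, 0.4, -0.0, 392.6], [38.0, 0.3, -0.1, 374.8], [40.0, 0.8, 0.4, 403.1], [42.0, 0.8, 0.5, 357.1], [44.0, 0.2, 0.0, 313.4], [46.0, -0.1, -0.2, 234.2], [48.0, -0.5, -0.6, 244.4], [50.0, -1.3, -1.3, 291.8], [52.0, -2.0, -1.9, 381.8], [54.0, -1.9, -1.8, 397.2], [56.0, -1.8, -1.6, 323.6], [58.0, -1.9, -1.7, 199.7], [60.0, -0.8, -0.5, 127.9], [62.0, 1.0, 1.4, 45.7]]Traceback (most recent call last):
  File "res.py", line 12, in <module>
    if __name__=="__main__": run(np.load(sys.argv[1]))
                             ~~~^^^^^^^^^^^^^^^^^^^^^^
  File "res.py", line 8, in run
    s=np.array([samp(G[n],n,K+D@(r*np.array([np.cos(a),-np.sin(a),0])+l*np.array([-np.sin(a),-np.cos(a),0])+[0,0,-.014])) for l in L])
                ~~~~^^^^^^^^^^^^^^^^^^^^^^^^^^^^^^^^^^^^^^^^^^^^^^^^^^^^^^^^^^^^^^^^^^^^^^^^^^^^^^^^^^^^^^^^^^^^^^^^^^^^^
  File "dial.py", line 9, in samp
    def samp(g,n,X): u,v=proj(n,X);return map_coordinates(g,[[v],[u]],order=1,mode='nearest')[0]
                         ~~~~^^^^^
  File "h.py", line 9, in proj
    m,f=cam(n);p=m['R']@np.asarray(X)+m['t'];return np.array([m['cx']+f*p[0]/p[2],m['cy']+f*p[1]/p[2]])
        ~~~^^^
  File "h.py", line 5, in cam
    m=camera_model(n);return m,200/np.tan(np.radians(m['vertical_fov']/2))
ValueError: time passes only in moves, steps and waits
```

```bash
sed -i 's/^def cam/import functools\n@functools.lru_cache\ndef cam/' h.py; python3 res.py g2.npz | tail -2
```

```text
scene line [ 0.0197 -0.001 ]
[[24.0, -1.0, -0.5, 335.6], [26.0, -0.6, -0.1, 322.1], [28.0, -0.4, 0.1, 311.2], [30.0, -0.2, 0.3, 337.7], [32.0, 0.0, 0.4, 325.6], [34.0, 0.2, 0.6, 294.0], [36.0, -0.6, -0.2, 302.9], [38.0, -0.6, -0.3, 304.4], [40.0, -0.5, -0.2, 294.4], [42.0, -0.3, -0.1, 262.5], [44.0, -0.2, -0.1, 258.0], [46.0, 0.0, 0.1, 229.5], [48.0, 0.4, 0.5, 214.5], [50.0, 1.1, 1.1, 238.0], [52.0, 1.3, 1.3, 244.9], [54.0, 1.1, 1.0, 240.8], [56.0, 1.1, 1.0, 213.0], [58.0, 0.2, 0.0, 98.6], [60.0, -0.6, -0.8, 47.9], [62.0, 0.0, -0.2, 0.0]]
```

The two views disagree slightly (-1.7 mm against +1.1 mm). I'll fit the centre and phase from all 40 ticks, which is more robust.

```bash
cat > tick.py <<'E'
from dial import *
import sys
from scipy.optimize import minimize
def run(G):
  K=np.array([.5165,-.2595,.0998]);th=np.radians(np.arange(0,360,1.))
  for n in("top","scene"):
    g=G[n]
    def ring(c,rr,T=th):
        X=[K+D@np.array([r*np.cos(t)+c[0],-r*np.sin(t)+c[1],-.014]) for r in rr for t in T]
        m,f=cam(n);p=np.array(X)@m['R'].T+m['t'];u=m['cx']+f*p[:,0]/p[:,2];v=m['cy']+f*p[:,1]/p[:,2]
        return map_coordinates(g,[v,u],order=3,mode='nearest').reshape(len(rr),-1)
    best=None
    for r0 in np.arange(.050,.0641,.002):
        rr=[r0-.001,r0,r0+.001];F=lambda c:(ring(c,rr).mean(0)*np.exp(40j*th)).sum()
        q=max((abs(F((x,y))),x,y) for x in np.arange(-.006,.0061,.002) for y in np.arange(-.006,.0061,.002))
        if best is None or q[0]>best[0]: best=(*q,r0)
    r0=best[3];rr=[r0-.001,r0,r0+.001];m=minimize(lambda c:-abs(F2(c)) if 0 else -abs((ring(c,rr).mean(0)*np.exp(40j*th)).sum()),best[1:3],method='Nelder-Mead',options={'initial_simplex':np.array([best[1:3]]*3)+[[0,0],[.001,0],[0,.001]]})
    c=m.x;ph=np.degrees(np.angle(-(ring(c,rr).mean(0)*np.exp(40j*th)).sum()))/40
    T=np.radians(np.arange(25,62,.5))
    cen=lambda s:(lambda w:(w*np.degrees(T)).sum()/w.sum())(np.clip(np.median(s)-s,0,None)*(abs(T-T[s.argmin()])<.12))
    print(n,"r",r0,"c mm",(c*1e3).round(2),"score",-m.fun,"2nd?",best[0],"phase mod9",ph%9,"pointer inner/mid/outer",[round(cen(ring(c,np.arange(a,b,.001),T).mean(0)),2) for a,b in((.026,.034),(.034,.040),(.040,.046))],"zero",round(cen(ring(c,np.arange(.053,.058,.001),T).mean(0)),2))
run(np.load(sys.argv[1]))
E
python3 tick.py g2.npz; python3 tick.py g1.npz
```

```text
top r 0.05600000000000001 c mm [ 0.41 -0.1 ] score 1078.5894932125932 2nd? 1045.6718265522095 phase mod9 5.611314402558669 pointer inner/mid/outer [np.float64(45.39), np.float64(44.88), np.float64(45.1)] zero 42.38
scene r 0.054000000000000006 c mm [-0.8  -0.37] score 148.3182311432565 2nd? 136.21014890705337 phase mod9 5.4230906318525145 pointer inner/mid/outer [np.float64(38.36), np.float64(38.64), np.float64(39.0)] zero 40.54
top r 0.05600000000000001 c mm [ 0.36 -0.05] score 1075.738667821224 2nd? 1051.6653088399812 phase mod9 7.625883130020921 pointer inner/mid/outer [np.float64(45.39), np.float64(44.91), np.float64(45.07)] zero 43.67
scene r 0.054000000000000006 c mm [-0.03 -0.4 ] score 151.5793997104135 2nd? 148.70099674857465 phase mod9 7.201040479631949 pointer inner/mid/outer [np.float64(39.41), np.float64(39.08), np.float64(39.51)] zero 27.32
```

The tick fit gives zero at about 41.5° in both views. With the pointer raised about 4 mm above the plate, its parallax puts it at about 43.6° in both, so roughly 2° clockwise remain. I'll re-grip and turn 0.035 rad.

```bash
python3 -m crank '[[15,0,0,0,0,0,-0.2],[35,0,0,0,0,0,-0.2],[40,0,0,0,0,0,-0.2],[30,0,5,0,0,0,-0.2],[20,0,15,0,0,0,-0.2],[0,0,25,0,0,0,-0.2],[0,0,20,0,0,0,-0.2],[0,0,13,0,0,0,-0.2],[0,0,7,0,0,0,-0.2],[0,0,0,0,0,0,-0.2]]' 20 && python3 appr.py 41.5
```

```text
t: 19.97
tool_pos: [0.5143, -0.2569, 0.1003]
tool_rot: [-2.827, 0.876, -0.469]
contact_force: [-0.9, -0.3, -1.2]
opening: 0.0346
grip_force: 0.0
rot [-0.0005  0.0046 -0.0001]
shift(target axes) to h 0.08 [  3.1   1.1 -78.9]
shift(target axes) to h -0.005 [3.1 1.1 6.1]
```

```bash
python3 -m crank '[[1.5,0.8,-1.5,0,0,0,-0.2],[0,0,0,0,0,0,-0.4],[0,0,0,0,0,0,-0.6],[0,0,0,0,0,0,-1],[0,0,0,0,0,0,-1],[0,0,0,0,0,0,-1],[0,0,0,0,0,0,-1],[0,0,0,0,0,0,-1],[0,0,0,0,0,0,-1],[0,0,0,0,0,0,-1]]' 30 && python3 appr.py 41.5 && python3 -m crank '[[0,0,0,0,0,0.01,-1],[0,0,0,0,0,0.015,-1],[0,0,0,0,0,0.01,-1],[0,0,0,0,0,0,-1],[0,0,0,0,0,0,-1],[0,0,0,0,0,0,-1],[0,0,0,0,0,0,-0.6],[0,0,0,0,0,0,-0.3],[0,0,0,0,0,0,-0.2],[0,0,0,0,0,0,-0.2]]' && python3 appr.py 41.5 && python3 -m crank '[[0,0,-10,0,0,0,-0.2],[0,0,-20,0,0,0,-0.2],[0,0,-25,0,0,0,-0.2],[0,0,-20,0,0,0,-0.2],[-20,0,-10,0,0,0,-0.2],[-40,0,0,0,0,0,-0.2],[-40,0,0,0,0,0,-0.2],[-35,0,0,0,0,0,-0.2],[-10,0,0,0,0,0,-0.2],[0,0,0,0,0,0,-0.2]]' && python3 - <<'E'
from h import *
I={n:get_image(n) for n in("scene","top")}
np.savez("g3.npz",**{n:cv2.cvtColor(i,cv2.COLOR_RGB2GRAY).astype(float) for n,i in I.items()})
a=I["scene"][190:280,320:420,::-1];b=I["top"][130:220,325:425,::-1]
cv2.imwrite("pics/c8.png",cv2.resize(np.hstack([a,b]),None,fx=4,fy=4,interpolation=cv2.INTER_CUBIC))
E
python3 tick.py g3.npz; python3 res.py g3.npz
```

```text
t: 20.8
tool_pos: [0.5157, -0.2604, 0.1059]
tool_rot: [-2.829, 0.876, -0.478]
contact_force: [-4.9, -0.5, 6.3]
opening: 0.013
grip_force: 33.1
rot [ 0.0007 -0.0016  0.001 ]
shift(target axes) to h 0.08 [ -1.4   0.2 -73.9]
shift(target axes) to h -0.005 [-1.4  0.2 11.1]
t: 21.63
tool_pos: [0.5151, -0.2591, 0.1037]
tool_rot: [-2.807, 0.924, -0.469]
contact_force: [0.8, -0.5, -0.1]
opening: 0.0345
grip_force: 0.0
rot [-0.0003  0.0014 -0.0348]
shift(target axes) to h 0.08 [  0.3   0.4 -75.8]
shift(target axes) to h -0.005 [0.3 0.4 9.2]
t: 22.47
tool_pos: [0.3744, -0.1746, 0.1468]
tool_rot: [-2.808, 0.924, -0.47]
contact_force: [0.3, -0.5, 0.8]
opening: 0.0341
grip_force: 0.0
top r 0.05600000000000001 c mm [ 0.38 -0.05] score 1037.38749282071 2nd? 1010.9237287575664 phase mod9 7.6593002412135665 pointer inner/mid/outer [np.float64(45.17), np.float64(44.94), np.float64(45.09)] zero 44.67
scene r 0.05600000000000001 c mm [ 0.1  -0.09] score 161.78479176905591 2nd? 161.29884238785212 phase mod9 7.137782535713162 pointer inner/mid/outer [np.float64(39.95), np.float64(40.03), np.float64(40.15)
[... 398 characters left out ...]
], [52.0, -0.2, -0.3, 342.7], [54.0, -0.1, -0.1, 299.2], [56.0, 0.3, 0.3, 287.5], [58.0, 0.7, 0.8, 198.0], [60.0, 0.5, 0.7, 102.8], [62.0, 1.0, 1.2, 25.7]]
scene line [ 0.0269 -0.0012]
[[24.0, -0.9, -0.3, 323.5], [26.0, -0.5, 0.0, 298.6], [28.0, -0.1, 0.4, 314.5], [30.0, -0.2, 0.3, 303.8], [32.0, -0.0, 0.4, 290.8], [34.0, -0.4, -0.1, 329.5], [36.0, -0.5, -0.3, 305.2], [38.0, -0.6, -0.4, 288.7], [40.0, -0.5, -0.3, 281.1], [42.0, -0.3, -0.2, 269.9], [44.0, -0.0, 0.0, 249.7], [46.0, 0.6, 0.5, 227.6], [48.0, 1.2, 1.1, 231.0], [50.0, 1.9, 1.8, 246.2], [52.0, 2.5, 2.3, 283.5], [54.0, 2.3, 2.0, 277.6], [56.0, 1.8, 1.5, 265.3], [58.0, 1.2, 0.9, 113.6], [60.0, 1.0, 0.6, 29.5], [62.0, 0.0, -0.4, 0.0]]
```

View pics/c8.png

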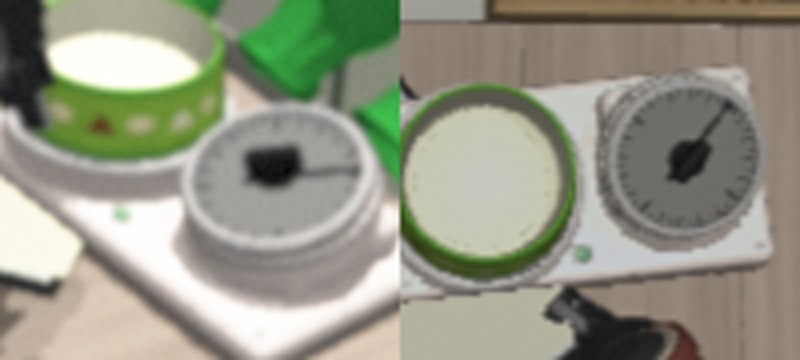

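The final picture shows the bowl upright and centred on the pan. The zero mark and pointer tip coincide at (733,103) in the top half: zero 43.6°, pointer about 43.9°. The gripper is clear, so I'll hand it in.

```bash
python3 -c "
from station import ctrl;print(ctrl.finish_job())"
```

```text
the job is handed in; nothing more can be done
None
```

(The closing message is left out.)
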